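Clear the glue-up timer and start it counting

ROBOT

A 6-joint arm with a two-finger parallel gripper is mounted at the origin on the work surface. World frame = base frame: x ahead of the robot, y to its left, z up, the work surface at z = 0. Lengths are in m, angles in rad, forces in N, time in s.
With the tool pointing down it reaches from about 0.25 to 0.775 m from the base axis. Payload 4 kg.
Tool frame: the origin (TCP) lies midway between the tips of the shut fingers; the grasp point (between the pads) lies 19 mm behind it; z points along the fingers, y is the direction in which the jaws open and shut (so a half turn about z gives the same grasp; the last joint's range is limited). The gripper opens to 94 mm and grips with 3 to 60 N. Pads are 16 mm wide; open, the fingers measure 119 mm over their backs; the gripper's body (75 mm by 177 mm) begins 78 mm behind the grasp point.
Start: joints at [1.077, 0.087, 1.371, -0, 1.684, -0.103], TCP at [0.21, 0.509, 0.206] pointing down, gripper open.
Joint ranges: [-3.1, 3.1], [-0.76, 2.03], [0.27, 2.55], [-1.08, 4.22], [0.17, 2.65], [-2.57, 2.57]. Speed limits (rad/s): [2.79, 2.79, 3.14, 3.14, 3.14, 3.14].

INTERFACE

Orientations are given as [roll, pitch, yaw] about the fixed x, y, z axes, in that order (R = Rz(yaw) Ry(pitch) Rx(roll)).
In Python, from bench import get_obs, snapshot, ticket gives the robot as it stands.
- The arm moves only by the shell command python3 -m creep 'ROWS' [OPENING]. ROWS is JSON, a list that holds one entry, the list of rows, each a list of 4 numbers: the shift along the tool's x, y, z in mm, then the turn about the tool's z in degrees. A call has 1 to 8 rows; each row shifts and turns the commanded pose from where the row before left it, along the tool's axes as they then stand; what a row does not reach is not made up. A row lasts 1/8 s, in which the tool goes at most 62.5 mm and 10.7 degrees, less where a joint would pass 70% of its speed; a pose out of reach is approached as far as the arm can. A call with a gripper value outside its range is refused whole. OPENING is the opening, from 0 (shut) to 1 (fully open), set as the call begins (- or left out, the last holds). The fingers move at their own pace and stop on an object; the grip force is fixed at half the most. Time passes only in rows, so rows that do not move let the fingers close. It gives the time, the measured TCP pose, the force and the opening at its end, in the units of the state.
- get_obs(): the state, without advancing time (a new reading comes with each control period).
- snapshot(name): name is "scene" or "top"; returns a dict with "color" (384x512x3 uint8, red, green, blue), "depth" (384x512 float32, m along the optical axis (not along the pixel's ray), 0 where there is no reading), "fx", "fy", "cx", "cy" (pixels), "distortion" ([k1, k2, p1, p2, k3] as OpenCV has them; the pictures are not rectified), "extrinsics" (4x4, takes a point from world to camera coordinates). Camera axes: x right, y down, z forward; pixel columns grow to the right and rows downward; lengths in m; the calibration is good to about 2 mm. A picture is of the moment at which its call begins.
- ticket.close_job(): hands the job in, once; it reports no verdict.
The state is a dict: "time": time; "joint_positions": joint angles; "qvel": joint speeds; "joint_torque": joint torques, N m; "tool_pos": TCP position; "ee_rot": TCP orientation; "wrist_force": force on the tool from outside, world axes, zero at the start; "wrist_torque": the same for the moment, N m; "width": finger opening in m.
Only numpy, scipy, OpenCV 4.12 (cv2) and the standard library are available. Lean on these libraries where they do the work, as an engineer would, in place of code of your own. Each camera call takes 0.05 s, during which the arm holds its last target. There are 200 camera calls.

TASK

The mosaic class is about to start its next glue-up. Clear the desk timer to zero by pressing its minute key and its second key (the two round keys) down together, one fingertip on each and never one of them alone, and hold both fully down for a good three seconds; then let both come up and press the wide START/STOP bar to set it counting up, and take the hand away. Only touch the timer: do not lift it or push it out of its place, and leave the mosaic, the tile tray, the glue bottle and the glue gun alone.

Things in the scene. Friction and masses are not known exactly. Their poses are not given: they have to be found in the camera images.
- timer: Desk timer, loose, about 0.3 kg: white slab 150 wide (y), 110 deep, 22 thick, face leaning 0.2 rad to the user: 23 mm up at the near edge, 45 mm at the far edge. Origin: on the table under its middle; x to the far raised edge, y to the user's left, z up. Far half of the face: flat display. Near half: 3 grey keys, 7 mm proud when up: 2 round ones side by side and, nearer the user, a wide bar.
- min_key_top (a point): Centre of the top of the minute key: round, 22 in diameter, left (+y of the timer), about 40 mm above the table when up; moves with the key. Its top is parallel to the leaning face; pressing straight down works as well as square to the face.
- sec_key_top (a point): Centre of the top of the second key: round, 22 in diameter, right (-y of the timer), at the same height, 64 mm from the minute key centre to centre; moves with the key.
- start_key_top (a point): Centre of the top of the START/STOP bar: 66 wide (along the timer's y) by 16 deep, about 34 mm above the table when up; moves with the bar. Its centre line is 29 mm nearer the user than the round keys' centres (clear gap 10 mm).
- min_key (a joint): Travel of the minute key in m: 0 up, 0.004 fully down (its stop). Spring: 0.8 N to start, 2.5 N fully down; springs back.
- sec_key (a joint): Travel of the second key in m: 0 up, 0.004 fully down. Same spring as the minute key.
- start_key (a joint): Travel of the START/STOP bar in m: 0 up, 0.004 fully down. Same spring, 2.5 N fully down.
- mosaic: Plywood board 160 (x) by 200 (y) by 8 with mosaic tiles glued on (11 mm in all), fixed on the table beside the timer, left or right of it. Origin: centre of its underside. Leave alone.
- tile_tray: Clear open tray 90 (x) by 130 (y) by 28 high with dark mosaic tiles, loose, beyond the timer or the mosaic. Origin: centre of its underside. Leave alone.
- glue: White glue bottle, 54 in diameter, 130 tall, orange cap, upright and loose, beyond the timer or the mosaic. Origin: centre of its underside. Leave alone.
- glue_gun: Black cordless glue gun lying on its side, about 120 by 145 and 40 high, loose, at the back middle. Origin: on the table near the trigger. Leave alone.

How it is judged:
By the outcome, as a careful person would: the job done as asked, in the order asked, and still so for the second after the job is handed in, with the robot touching nothing.
It also fails if it takes over 42 s, if anything falls off the work surface, if the arm or the gripper's body presses on something with over 40 N, if the wrist force passes 120 N, or if a joint passes its speed limit or range.

## Working session

There is one attempt and no reset: what is moved stays moved. The work goes in short steps, Python scripts to look and compute and a shell command to move; the robot and the scene stay as the last step left them, time stands still between calls to the robot, and variables do not carry over. Pictures are saved under pics/ and viewed, on a budget of 10 in all, crops included, one or two more only if the job needs it, and the job is handed in when it is done.

```bash
mkdir -p pics; ls; python3 - <<'E'
from bench import get_obs, snapshot
import cv2,pickle
o=get_obs();print(o)
d={n:snapshot(n) for n in("scene","top")}
pickle.dump(d,open("s0.pkl","wb"))
for n in d:
    cv2.imwrite(f"pics/{n}0.png",cv2.cvtColor(d[n]["color"],cv2.COLOR_RGB2BGR))
    print(n,d[n]["fx"],d[n]["distortion"],d[n]["extrinsics"])
E
```

```text
pics
{'time': 0.0, 'joint_positions': array([ 1.07690381e+00,  8.79515709e-02,  1.37227713e+00, -3.47929690e-05,
        1.68357834e+00, -1.03100050e-01]), 'qvel': array([-0.00215593,  0.00016373,  0.00052995,  0.00164579,  0.00084724,
        0.00016233]), 'joint_torque': array([ 5.24633851e-04, -3.40159786e+01, -3.02439737e+01,  7.18385051e-02,
        3.23344523e-02, -1.75004234e-04]), 'tool_pos': array([0.20925739, 0.50803574, 0.20429445]), 'ee_rot': array([-3.13938647e+00, -1.93501646e-04,  2.75079609e+00]), 'wrist_force': array([ 0.15629483,  0.40176407, -1.03354026]), 'wrist_torque': array([ 0.02247592, -0.01341444, -0.00330751]), 'width': 0.09401846938078957}
scene 447.66977173585565 [-0.04509859  0.          0.          0.          0.        ] [[ 7.09844882e-01  7.04356669e-01 -1.38787868e-03 -4.51716025e-01]
 [ 5.25571330e-01 -5.30976239e-01 -6.64709719e-01 -2.91935074e-01]
 [-4.68929654e-01  4.71111363e-01 -7.47100437e-01  1.39064814e+00]
 [ 0.00000000e+00  0.00000000e+00  0.00000000e+00  1.00000000e+00]]
top 443.58537342691835 [-0.15508039  0.          0.          0.          0.        ] [[-0.03023272 -0.99904811 -0.03144613  0.04066233]
 [-0.99051577  0.03416349 -0.13308402  0.61909087]
 [ 0.13403165  0.0271244  -0.99060577  1.06729458]
 [ 0.          0.          0.          1.        ]]
```

View pics/scene0.png

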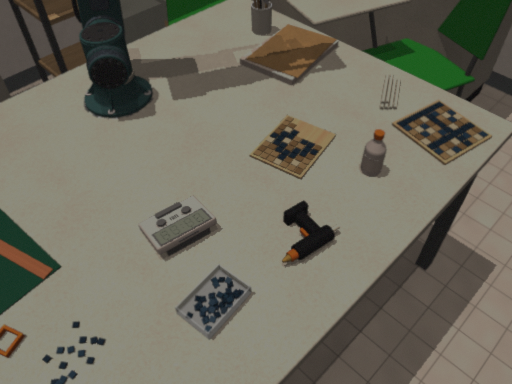

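View pics/top0.png

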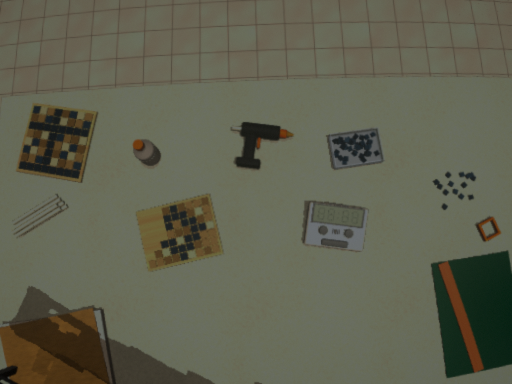

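The timer is at about (336,227) in the top view, with round keys at about (323,230) and (349,233) and the bar at (335,243). In the scene view it's at about (178,223). I'll measure the keys in both views.

```bash
cat >h.py <<'E'
import numpy as np,cv2,pickle
def K(s): return np.array([[s["fx"],0,s["cx"]],[0,s["fy"],s["cy"]],[0,0,1]])
def ray(s,uv):
    p=cv2.undistortPoints(np.array([[uv]],float),K(s),np.array(s["distortion"]))[0,0]
    E=np.array(s["extrinsics"]);R,t=E[:3,:3],E[:3,3]
    return -R.T@t, R.T@np.array([p[0],p[1],1])
def onz(s,uv,z):
    c,d=ray(s,uv);return c+d*(z-c[2])/d[2]
def tri(s1,u1,s2,u2):
    a,d=ray(s1,u1);b,e=ray(s2,u2)
    k=np.linalg.lstsq(np.c_[d,-e],b-a,rcond=None)[0]
    p,q=a+d*k[0],b+e*k[1];return (p+q)/2,np.linalg.norm(p-q)
def proj(s,P):
    E=np.array(s["extrinsics"]);return cv2.projectPoints(np.array(P,float).reshape(-1,3),cv2.Rodrigues(E[:3,:3])[0],E[:3,3],K(s),np.array(s["distortion"]))[0][:,0]
def blobs(s,box,thr=None):
    x0,y0,x1,y1=box
    g=cv2.cvtColor(s["color"],cv2.COLOR_RGB2GRAY)[y0:y1,x0:x1]
    g=cv2.resize(g,None,fx=4,fy=4,interpolation=cv2.INTER_CUBIC)
    if thr is None: thr=cv2.threshold(g,0,255,cv2.THRESH_OTSU)[0]
    n,l,st,c=cv2.connectedComponentsWithStats((g<thr).astype(np.uint8))
    return thr,[(c[i]/4+[x0-.375,y0-.375],st[i,4]/16,st[i,2:4]/4) for i in range(1,n) if st[i,4]>200]
E
python3 - <<'E'
from h import *
np.set_printoptions(precision=4,suppress=True)
d=pickle.load(open("s0.pkl","rb"))
for n,b in(("top",(312,224,362,250)),("scene",(145,198,205,235))):
    t,B=blobs(d[n],b);print(n,t)
    for c,a,w in B: print(c,a,w,onz(d[n],c,.04))
def crop(n,b):
    x0,y0,x1,y1=b
    return cv2.resize(d[n]["color"][y0:y1,x0:x1,::-1],(400,300),interpolation=cv2.INTER_CUBIC)
cv2.imwrite("pics/c1.png",np.hstack([crop("top",(296,194,376,254)),crop("scene",(138,192,218,252))]))
E
```

```text
top 88.0
[349.5998 225.1401] 62.0625 [30.25  4.25] [ 0.5415 -0.2202  0.04  ]
[322.4883 229.7316] 72.375 [10.    9.75] [ 0.5326 -0.1519  0.04  ]
[347.9498 232.9295] 71.6875 [9.75 9.5 ] [ 0.5223 -0.215   0.04  ]
[335.5375 231.1427] 30.0 [8. 5.] [ 0.5279 -0.1842  0.04  ]
[333.5363 242.8909] 203.9375 [30. 10.] [ 0.4991 -0.1778  0.04  ]
scene 110.0
[181.0259 222.1803] 1013.5625 [53. 33.] [ 0.5585 -0.1862  0.04  ]
[185.6479 209.7864] 69.5 [10.5  8.5] [ 0.5376 -0.1561  0.04  ]
[173.5956 216.7206] 23.375 [8.75 6.  ] [ 0.534  -0.1884  0.04  ]
```

View pics/c1.png

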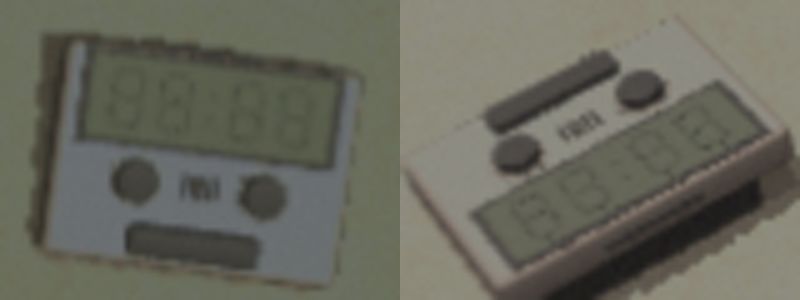

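The crop shows both views clearly. In the scene view, the minute key is at about (186,210), the second key at about (161,223) and the bar at about (168,210).

```bash
python3 - <<'E'
from h import *
np.set_printoptions(precision=4,suppress=True)
d=pickle.load(open("s0.pkl","rb"))
for t in(75,85,95):
    _,B=blobs(d["scene"],(148,198,200,230),t)
    print(t,[(c,a) for c,a,w in B])
    def near(q): return min((c for c,a,w in B),key=lambda c:np.hypot(*(c-q)))
    for nm,u,q in(("min",(322.49,229.73),(186,210)),("sec",(347.95,232.93),(161.5,223)),("bar",(333.54,242.89),(168,210))):
        print(nm,tri(d["top"],u,d["scene"],near(q)))
s=d["top"]
m,q,b=onz(s,(322.49,229.73),.04),onz(s,(347.95,232.93),.04),onz(s,(333.54,242.89),.034)
v=m-q;print("sep",np.linalg.norm(v),"yaw",np.degrees(np.arctan2(-v[0],v[1])),"mid",(m+q)/2,"bar",b,np.linalg.norm(b-(m+q)/2))
E
```

```text
75 [(array([168.5579, 210.7856]), np.float64(83.875)), (array([186.3067, 210.413 ]), np.float64(30.4375)), (array([161.7605, 223.9206]), np.float64(25.375))]
min (array([ 0.5333, -0.1527,  0.031 ]), np.float64(0.0007590285490377197))
sec (array([ 0.5231, -0.2167,  0.029 ]), np.float64(0.0008411729049958544))
bar (array([ 0.4996, -0.18  ,  0.0242]), np.float64(0.00039078911028825786))
85 [(array([167.8303, 210.2932]), np.float64(142.8125)), (array([185.7373, 209.8137]), np.float64(53.5625)), (array([161.1191, 222.7345]), np.float64(52.8125)), (array([194.4107, 226.7065]), np.float64(14.0))]
min (array([ 0.5329, -0.153 ,  0.0331]), np.float64(0.00042892546450462116))
sec (array([ 0.5226, -0.2165,  0.0329]), np.float64(0.0004136873831258814))
bar (array([ 0.4991, -0.1804,  0.026 ]), np.float64(0.0012047535716514875))
95 [(array([167.78  , 210.2129]), np.float64(158.0625)), (array([185.6764, 209.7848]), np.float64(59.9375)), (array([189.815 , 222.7748]), np.float64(68.75)), (array([161.0706, 222.6892]), np.float64(60.5625)), (array([171.5824, 226.8189]), np.float64(30.0625))]
min (array([ 0.5328, -0.153 ,  0.0332]), np.float64(0.0005630530711450541))
sec (array([ 0.5225, -0.2165,  0.0331]), np.float64(0.000515024904390118))
bar (array([ 0.499 , -0.1804,  0.0263]), np.float64(0.0013068596346416414))
sep 0.06392126091326086 yaw -9.238356964530938 mid [ 0.5275 -0.1834  0.04  ] bar [ 0.4992 -0.1787  0.034 ] 0.02928594625955156
```

Both measurements agree: separation 63.9 mm (64 expected), and bar to keys 29.3 mm (29 expected). The key-pair midpoint is about (0.5275, -0.184) and the timer yaw is about -9.2°. The triangulated height reads a few mm low because the dark key skirts are included in the blobs, so I'll check the height by contact. Now I'll approach at a safe height with the opening at about 51.5 mm.

```bash
python3 -m creep '[[[0,0,0,-10],[0,0,0,-3],[-30,-45,0,0],[-30,-45,0,0],[-30,-45,0,0],[-30,-45,0,0],[-30,-45,0,0],[-30,-45,0,0]]]' 0.548
python3 -m creep '[[[-30,-45,0,0],[-30,-45,0,0],[-30,-45,0,0],[-30,-45,0,0],[-30,-45,0,0],[-30,-45,0,0],[-30,-45,0,0],[0,0,0,0]]]'
cat >go.py <<'E'
import sys,numpy as np
from bench import get_obs
np.set_printoptions(precision=4,suppress=True)
o=get_obs();p=o["tool_pos"];r,q,y=o["ee_rot"]
t=np.array([float(a) for a in sys.argv[1:4]])
from scipy.spatial.transform import Rotation as R
M=R.from_euler("xyz",o["ee_rot"]).as_matrix()
print("t",o["time"],"p",p,"rpy",o["ee_rot"],"F",o["wrist_force"],"w",o["width"])
print("rows need mm",M.T@(t-p)*1e3,"turn",((np.degrees(y)-170.8)+180)%360-180)
E
python3 go.py .5245 -.1835 .06
```

```text
time: 1.1
tool_pos: [0.3432, 0.2111, 0.2051]
ee_rot: [-3.142, -0.0, 2.978]
wrist_force: [-0.1, 0.4, 1.0]
width: 0.0517
time: 2.1
tool_pos: [0.499, -0.1351, 0.2038]
ee_rot: [3.142, -0.003, 2.973]
wrist_force: [0.3, 0.6, -0.3]
width: 0.0514
t 2.1 p [ 0.499  -0.1351  0.2038] rpy [ 3.1415 -0.0028  2.973 ] F [ 0.3335  0.6283 -0.2508] w 0.05136591655845149
rows need mm [-33.6404 -43.4401 143.6774] turn -0.461061535338132
```

```bash
python3 -m creep '[[[-17,-22,20,-0.4],[-16,-21,20,0],[0,0,40,0],[0,0,40,0],[0,0,0,0],[0,0,0,0]]]'
python3 go.py .5245 -.1835 .06
python3 - <<'E'
from h import *
from bench import snapshot
d={n:snapshot(n) for n in("scene","top")};pickle.dump(d,open("s1.pkl","wb"))
def crop(n,b):
    x0,y0,x1,y1=b
    return cv2.resize(d[n]["color"][y0:y1,x0:x1,::-1],(400,300),interpolation=cv2.INTER_CUBIC)
cv2.imwrite("pics/c2.png",np.hstack([crop("top",(276,180,396,270)),crop("scene",(118,162,238,252))]))
E
```

```text
time: 2.85
tool_pos: [0.5252, -0.1795, 0.0871]
ee_rot: [-3.141, 0.002, 2.986]
wrist_force: [1.0, -0.6, 0.8]
width: 0.0515
t 2.85 p [ 0.5252 -0.1795  0.0871] rpy [-3.1414  0.002   2.9855] F [ 0.984  -0.604   0.8144] w 0.0514933162454711
rows need mm [ 0.1706 -4.0266 27.094 ] turn 0.25774388463148057
```

View pics/c2.png

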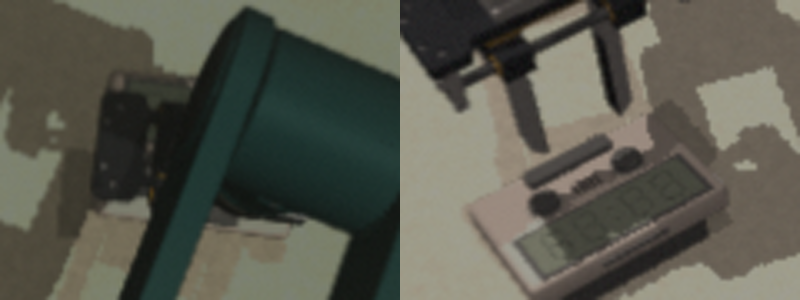

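The crop shows both tips above the timer in the scene view, at about (183.7,196) and (159.7,207.5), with the fingers tapering. I'll check those tips against the model.

```bash
python3 - <<'E'
from h import *
np.set_printoptions(precision=4,suppress=True)
s=pickle.load(open("s1.pkl","rb"))["scene"]
p=np.array([.5252,-.1795,.0871]);y=np.array([np.sin(2.98),-np.cos(2.98),0])
a,b=onz(s,(183.7,195.9),.0871),onz(s,(159.7,207.6),.0871)
print(a,b,(a+b)/2,np.linalg.norm(a-b))
print([proj(s,p+k*y*.032) for k in(1,-1)], [proj(s,p+k*y*.0257) for k in(1,-1)])
x0,y0,x1,y1=145,165,200,225
cv2.imwrite("pics/c3.png",cv2.resize(s["color"][y0:y1,x0:x1,::-1],(550,600),interpolation=cv2.INTER_CUBIC))
E
```

```text
[ 0.5375 -0.1537  0.0871] [ 0.5267 -0.2121  0.0871] [ 0.5321 -0.1829  0.0871] 0.059377171450455936
[array([[183.7401, 192.8347]]), array([[158.2616, 205.7013]])] [array([[181.2843, 194.0743]]), array([[160.8226, 204.4074]])]
```

View pics/c3.png

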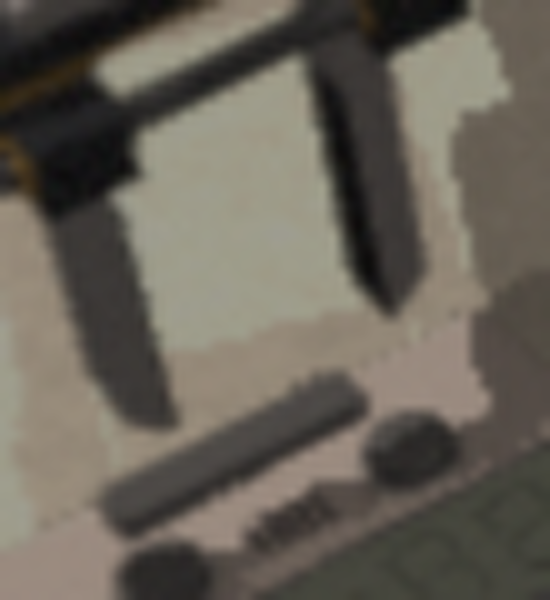

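The tips are chamfered on the outside, so contact happens at the inner edge. I'll widen to about 60 mm so those edges land on the key centres, then lower to just above the keys and check.

```bash
python3 -m creep '[[[0,-5,0,0.3],[0,0,15,0],[0,0,15,0],[0,0,5,0],[0,0,0,0],[0,0,0,0]]]' 0.64
python3 go.py .5247 -.1845 .05
python3 - <<'E'
from h import *
from bench import snapshot
s=snapshot("scene");pickle.dump(s,open("s2.pkl","wb"))
x0,y0,x1,y1=140,175,210,235
cv2.imwrite("pics/c4.png",cv2.resize(s["color"][y0:y1,x0:x1,::-1],(700,600),interpolation=cv2.INTER_CUBIC))
E
```

```text
time: 3.7
tool_pos: [0.524, -0.185, 0.0507]
ee_rot: [-3.142, 0.001, 2.979]
wrist_force: [-0.2, 0.8, 0.5]
width: 0.0601
t 3.7 p [ 0.524  -0.185   0.0507] rpy [-3.1415  0.0005  2.9795] F [-0.1606  0.7862  0.4598] w 0.06006632376537755
rows need mm [-0.5777  0.5885  0.725 ] turn -0.08732481225501942
```

View pics/c4.png

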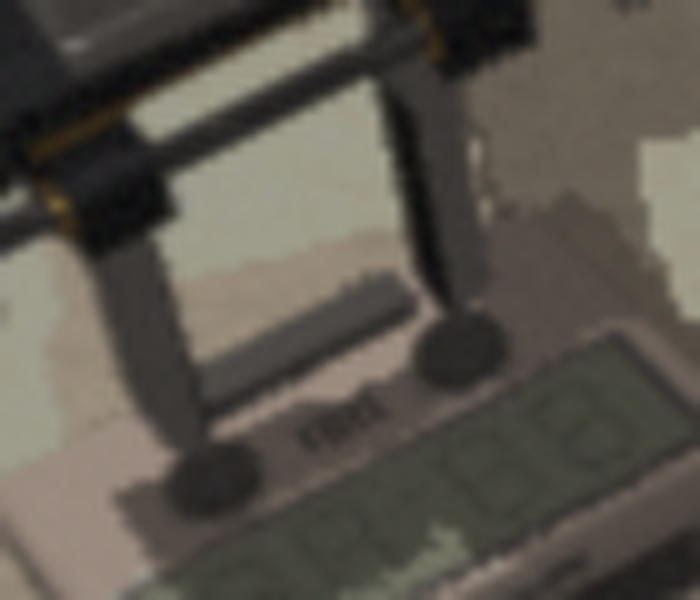

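Tips are at about (457,312) and (195,450) in the crop, over keys at about (460,350) and (213,478). They sit about 2 mm too far to -y and slightly toward the user, so I'll correct that and then press.

```bash
python3 -m creep '[[[-2.6,2.3,0,0],[0,0,7,0],[0,0,0,0],[0,0,0,0]]]'
python3 go.py .527 -.183 .04
```

```text
time: 4.25
tool_pos: [0.5266, -0.183, 0.0432]
ee_rot: [3.141, -0.0, 2.979]
wrist_force: [0.5, -0.2, -0.4]
width: 0.0599
t 4.25 p [ 0.5266 -0.183   0.0432] rpy [ 3.1414 -0.0004  2.9794] F [ 0.4581 -0.1673 -0.3708] w 0.05987313725332838
rows need mm [-0.432   0.0642  3.2277] turn -0.09131450373209304
```

```bash
python3 -m creep '[[[0,0,3,0],[0,0,3,0],[0,0,0,0]]]'
python3 go.py .527 -.183 .04
```

```text
time: 4.62
tool_pos: [0.5275, -0.1833, 0.0382]
ee_rot: [-3.141, 0.002, 2.979]
wrist_force: [-0.2, 0.2, 4.4]
width: 0.0602
t 4.625 p [ 0.5275 -0.1833  0.0382] rpy [-3.1413  0.002   2.9794] F [-0.1689  0.1738  4.3714] w 0.06015905088072408
rows need mm [ 0.5197  0.2307 -1.7607] turn -0.09419813721004289
```

```bash
python3 -m creep '[[[0,0,1.5,0],[0,0,0,0]]]'; python3 -m creep '[[[0,0,1,0],[0,0,0,0]]]'; python3 go.py .527 -.183 .04
```

```text
time: 4.88
tool_pos: [0.5277, -0.1833, 0.0368]
ee_rot: [-3.141, 0.003, 2.979]
wrist_force: [2.6, 0.1, 5.7]
width: 0.0603
time: 5.12
tool_pos: [0.5278, -0.1834, 0.0365]
ee_rot: [-3.141, 0.003, 2.979]
wrist_force: [0.6, 0.8, 6.6]
width: 0.0602
t 5.125 p [ 0.5278 -0.1834  0.0365] rpy [-3.1412  0.0029  2.9795] F [0.5923 0.7507 6.5797] w 0.06022834965573894
rows need mm [ 0.8465  0.2201 -3.5384] turn -0.08831692306878836
```

```bash
python3 -m creep '[[[0,0,2,0],[0,0,0,0],[0,0,0,0]]]'; python3 -m creep '[[[0,0,1.5,0],[0,0,0,0],[0,0,0,0]]]'; python3 go.py .527 -.183 .04
python3 - <<'E'
from h import *
from bench import snapshot,get_obs
o=get_obs();print(o["wrist_torque"])
s=snapshot("scene");pickle.dump(s,open("s3.pkl","wb"))
x0,y0,x1,y1=140,175,210,235
cv2.imwrite("pics/c5.png",cv2.resize(s["color"][y0:y1,x0:x1,::-1],(700,600),interpolation=cv2.INTER_CUBIC))
E
```

```text
time: 5.5
tool_pos: [0.528, -0.1834, 0.0362]
ee_rot: [-3.141, 0.004, 2.98]
wrist_force: [-1.8, 1.1, 13.0]
width: 0.0602
time: 5.88
tool_pos: [0.528, -0.1835, 0.0359]
ee_rot: [-3.141, 0.004, 2.98]
wrist_force: [-3.7, 2.1, 19.9]
width: 0.0603
t 5.875 p [ 0.528  -0.1835  0.0359] rpy [-3.1408  0.004   2.9796] F [-3.6699  2.1191 19.8834] w 0.060349683155223925
rows need mm [ 1.0945  0.284  -4.0601] turn -0.08309663127676004
[0.54745323 0.59897172 0.05635991]
```

View pics/c5.png

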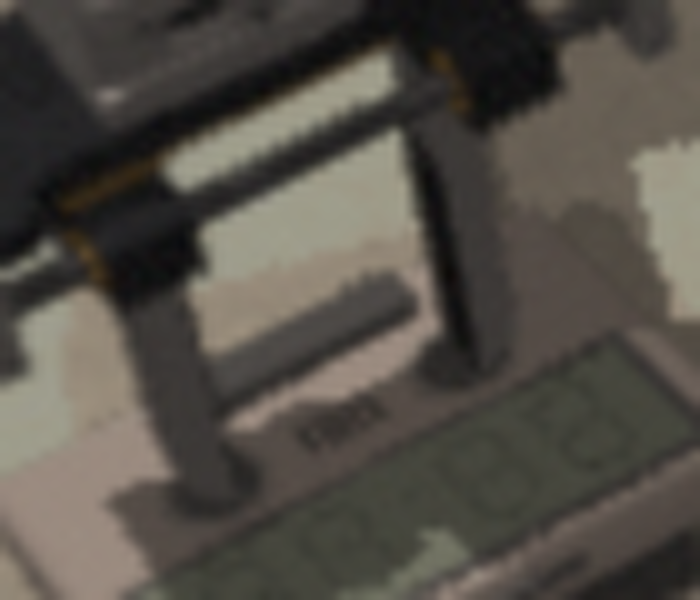

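Both tips rest on their keys, at about (480,365) and (205,500) in the crop. The force rises steeply at constant height, and the wrist moment fits a balanced load, so both keys are at their stops. Holding for about 4 s.

```bash
for i in 1 2 3 4; do python3 -m creep '[[[0,0,0,0],[0,0,0,0],[0,0,0,0],[0,0,0,0],[0,0,0,0],[0,0,0,0],[0,0,0,0],[0,0,0,0]]]' | tail -4|head -3; done
python3 -c "
from bench import get_obs;o=get_obs();print(o['time'],o['tool_pos'],o['wrist_force'],o['wrist_torque'])"
```

```text
tool_pos: [0.528, -0.1835, 0.0359]
ee_rot: [-3.141, 0.004, 2.98]
wrist_force: [-3.2, 2.3, 19.9]
tool_pos: [0.5281, -0.1834, 0.036]
ee_rot: [-3.141, 0.004, 2.98]
wrist_force: [-4.3, 2.3, 19.0]
tool_pos: [0.5281, -0.1834, 0.036]
ee_rot: [-3.141, 0.004, 2.98]
wrist_force: [-3.6, 2.1, 19.6]
tool_pos: [0.528, -0.1834, 0.0359]
ee_rot: [-3.141, 0.004, 2.98]
wrist_force: [-4.2, 2.8, 19.3]
9.925 [ 0.52803752 -0.18343018  0.03592133] [-4.24480443  2.75444251 19.26054531] [0.53124582 0.5620384  0.03376625]
```

```bash
python3 -m creep '[[[0,0,-25,0],[0,0,-20,0],[0,0,0,0]]]'
python3 -m creep '[[[25,0,0,0],[0,0,0,0],[0,0,0,0],[0,0,0,0],[0,0,0,0]]]' 0
python3 go.py .4985 -.179 .05
python3 - <<'E'
from h import *
from bench import snapshot
np.set_printoptions(precision=2,suppress=True)
s=snapshot("scene");pickle.dump(s,open("s4.pkl","wb"))
d0=pickle.load(open("s0.pkl","rb"))["scene"]
for q in(d0,s): print([(c,a) for c,a,w in blobs(q,(146,198,200,240),75)[1]])
x0,y0,x1,y1=140,175,210,235
cv2.imwrite("pics/c6.png",cv2.resize(s["color"][y0:y1,x0:x1,::-1],(700,600),interpolation=cv2.INTER_CUBIC))
E
```

```text
time: 10.3
tool_pos: [0.5269, -0.1833, 0.0772]
ee_rot: [-3.141, 0.001, 2.979]
wrist_force: [-0.2, 0.0, -0.0]
width: 0.0602
time: 10.92
tool_pos: [0.5024, -0.1791, 0.0763]
ee_rot: [3.141, -0.0, 2.98]
wrist_force: [-0.3, -0.4, 0.1]
width: 0.0137
t 10.925 p [ 0.5024 -0.1791  0.0763] rpy [ 3.1415 -0.      2.9796] F [-0.3014 -0.3921  0.0649] w 0.013663433546539924
rows need mm [ 3.8559 -0.5457 26.2904] turn -0.08360137032471471
[(array([168.56, 210.79]), np.float64(83.875)), (array([186.31, 210.41]), np.float64(30.4375)), (array([161.76, 223.92]), np.float64(25.375)), (array([192.43, 235.61]), np.float64(123.8125))]
[(array([161.44, 198.95]), np.float64(14.6875)), (array([170.51, 213.14]), np.float64(311.875)), (array([183.62, 221.59]), np.float64(299.5625)), (array([174.17, 216.38]), np.float64(16.3125)), (array([192.86, 235.9 ]), np.float64(107.375))]
```

View pics/c6.png

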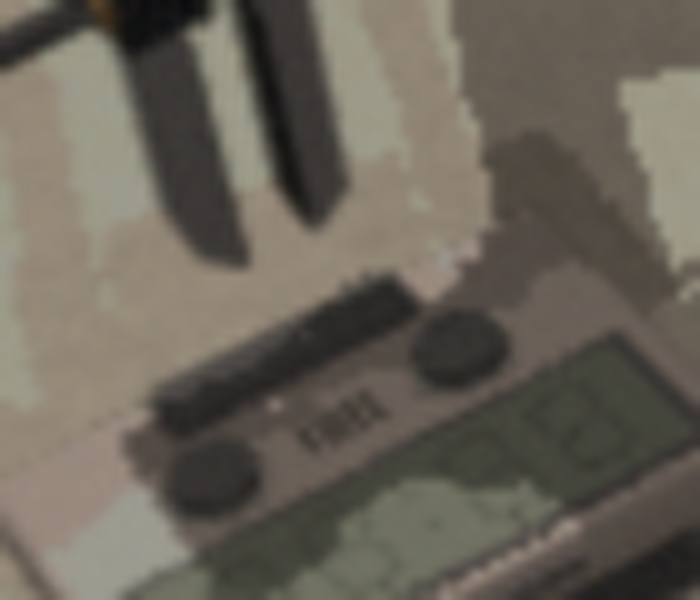

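The timer hasn't moved (keys still at about (460,348) and (213,478) in the crop). The bar centre is at about (285,355), and the shut tips' low corners are at about (245,265) and (318,228). I'll compute the offset using the same camera for both, so calibration errors cancel.

```bash
python3 - <<'E'
from h import *
np.set_printoptions(precision=4,suppress=True)
s=pickle.load(open("s4.pkl","rb"))
f=lambda u,v:(140-.45+u/10,175-.45+v/10)
a=onz(s,f(245,265),.0763);b=onz(s,f(318,228),.0763);m=(a+b)/2
print("tip mid far edge",m,"gap",np.linalg.norm(a-b),"pred",[.5024+.0079,-.1791-.0013])
for z in(.034,.030): print("bar",onz(s,f(287,350),z),onz(s,f(460,345),z+.006),onz(s,f(213,475),z+.006))
E
```

```text
tip mid far edge [ 0.5111 -0.1805  0.0763] gap 0.018580952862901866 pred [0.5103, -0.1804]
bar [ 0.5037 -0.1819  0.034 ] [ 0.5357 -0.1549  0.04  ] [ 0.5257 -0.2183  0.04  ]
bar [ 0.5006 -0.1803  0.03  ] [ 0.5328 -0.1532  0.036 ] [ 0.5227 -0.2169  0.036 ]
```

```bash
python3 -m creep '[[[4.3,-1.7,0,0],[0,0,17,0],[0,0,17,0],[0,0,0,0],[0,0,0,0]]]'
python3 go.py .498 -.180 .031
python3 - <<'E'
from h import *
from bench import snapshot
s=snapshot("scene");pickle.dump(s,open("s5.pkl","wb"))
x0,y0,x1,y1=140,175,210,235
cv2.imwrite("pics/c7.png",cv2.resize(s["color"][y0:y1,x0:x1,::-1],(700,600),interpolation=cv2.INTER_CUBIC))
E
```

```text
time: 11.6
tool_pos: [0.4974, -0.1799, 0.0421]
ee_rot: [3.141, -0.001, 2.979]
wrist_force: [-0.4, -0.5, 0.6]
width: 0.0007
t 11.6 p [ 0.4974 -0.1799  0.0421] rpy [ 3.1413 -0.0005  2.9794] F [-0.4383 -0.4655  0.5547] w 0.0007049071440041136
rows need mm [-0.5861  0.0266 11.1079] turn -0.09089918063560276
```

View pics/c7.png

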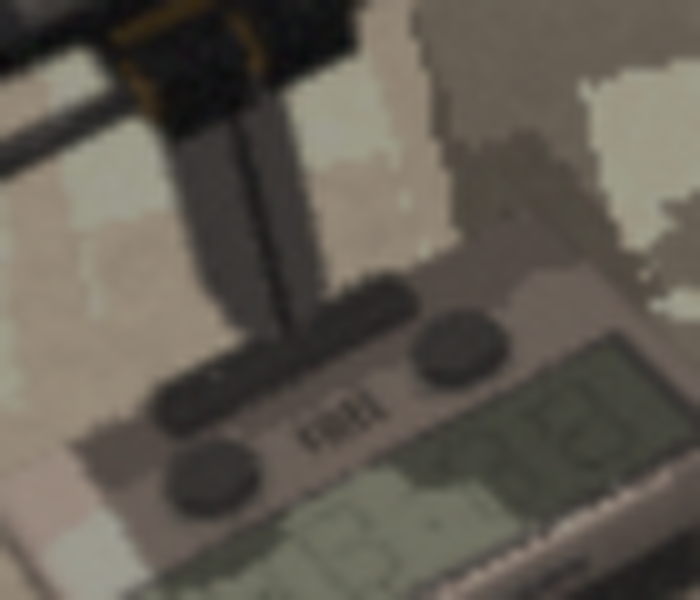

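The closed tip is at about (288,338), 7 mm above the bar. It would land at about (288,362), within the bar but toward its far side, so I'll nudge 1.5 mm nearer and press.

```bash
python3 -m creep '[[[1.5,0,3,0],[0,0,3,0],[0,0,3,0],[0,0,0,0]]]';python3 -m creep '[[[0,0,3,0],[0,0,0,0],[0,0,0,0]]]'; python3 go.py .498 -.18 .031
```

```text
time: 12.15
tool_pos: [0.4962, -0.1798, 0.0335]
ee_rot: [-3.142, 0.0, 2.979]
wrist_force: [0.2, -0.3, 1.5]
width: 0.0006
time: 12.52
tool_pos: [0.4966, -0.1799, 0.0309]
ee_rot: [-3.142, 0.001, 2.979]
wrist_force: [1.5, 0.4, 1.8]
width: 0.0009
t 12.525 p [ 0.4966 -0.1799  0.0309] rpy [-3.1415  0.0013  2.9795] F [1.5337 0.3983 1.818 ] w 0.0008997221097437936
rows need mm [-1.4315  0.1332 -0.0856] turn -0.09001468127067369
```

```bash
python3 -m creep '[[[0,0,2,0],[0,0,0,0],[0,0,0,0]]]';python3 -m creep '[[[0,0,1.5,0],[0,0,0,0],[0,0,0,0]]]'
```

```text
time: 12.9
tool_pos: [0.4968, -0.18, 0.03]
ee_rot: [-3.141, 0.002, 2.98]
wrist_force: [-0.8, 1.2, 7.6]
width: 0.0006
time: 13.28
tool_pos: [0.4969, -0.18, 0.0297]
ee_rot: [-3.141, 0.003, 2.98]
wrist_force: [-2.3, 0.6, 11.5]
width: 0.0004
```

The bar is on its stop: 4 mm of travel, then a stiff 11.5 N. Now I'll lift and move the hand away.

```bash
python3 -m creep '[[[0,0,-30,0],[0,0,-50,0],[0,0,-50,0],[0,30,-20,0],[20,50,0,0],[20,50,0,0],[20,50,0,0],[0,0,0,0]]]'
python3 -m creep '[[[0,50,0,0],[0,0,0,0],[0,0,0,0],[0,0,0,0],[0,0,0,0]]]'
python3 - <<'E'
from h import *
from bench import snapshot
np.set_printoptions(precision=2,suppress=True)
d={n:snapshot(n) for n in("scene","top")};d0=pickle.load(open("s0.pkl","rb"))
for n,b,t in(("top",(312,224,362,250),88),("scene",(148,198,200,230),75)):
    for q in(d0,d): print(n,[(c,a) for c,a,w in blobs(q[n],b,t)[1]])
def crop(n,b):
    x0,y0,x1,y1=b
    return cv2.resize(d[n]["color"][y0:y1,x0:x1,::-1],(400,300),interpolation=cv2.INTER_CUBIC)
cv2.imwrite("pics/c8.png",np.vstack([np.hstack([crop("top",(296,194,376,254)),crop("scene",(138,192,218,252))]),np.hstack([crop("top",(0,0,512,384)),crop("scene",(0,0,512,384))])]))
E
```

```text
time: 14.28
tool_pos: [0.4644, 0.0103, 0.1763]
ee_rot: [3.141, -0.002, 2.985]
wrist_force: [0.7, 0.1, 0.1]
width: 0.0007
time: 14.9
tool_pos: [0.474, 0.0559, 0.1769]
ee_rot: [-3.141, -0.0, 2.978]
wrist_force: [-0.1, -0.6, 0.1]
width: 0.0005
top [(array([349.6 , 225.14]), np.float64(62.0625)), (array([322.49, 229.73]), np.float64(72.375)), (array([347.95, 232.93]), np.float64(71.6875)), (array([335.54, 231.14]), np.float64(30.0)), (array([333.54, 242.89]), np.float64(203.9375))]
top [(array([353.68, 225.73]), np.float64(22.5)), (array([322.43, 229.72]), np.float64(63.6875)), (array([347.91, 232.95]), np.float64(62.0)), (array([335.36, 231.21]), np.float64(14.625)), (array([333.87, 242.75]), np.float64(177.8125))]
scene [(array([168.56, 210.79]), np.float64(83.875)), (array([186.31, 210.41]), np.float64(30.4375)), (array([161.76, 223.92]), np.float64(25.375))]
scene [(array([168.32, 211.4 ]), np.float64(61.9375)), (array([186.65, 210.95]), np.float64(22.375)), (array([161.89, 224.12]), np.float64(20.1875))]
```

View pics/c8.png

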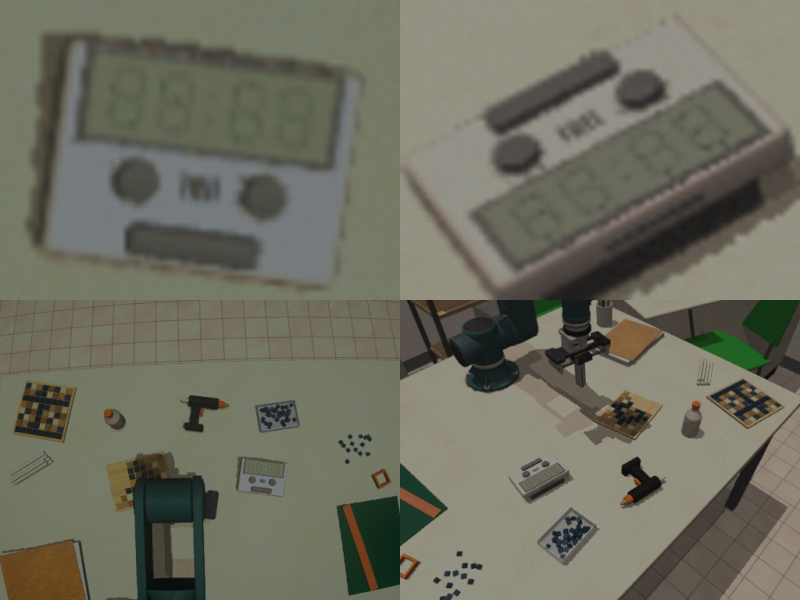

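The timer's keys are within 0.1 px of their starting positions in the top view, all three keys are up, the other objects haven't moved, and the hand is clear. Handing in.

```bash
python3 -c "
from bench import ticket;print(ticket.close_job())"
```

```text
the job is handed in; nothing more can be done
None
```

I pressed the two round keys down together and held them for about 4 s at roughly 19–20 N in total. I then let them up, pressed the START/STOP bar once to its stop at 11.5 N, and moved the hand away. I handed the job in just after 14.9 s on the robot's clock.

**Timer position:** in the final top view the round keys were within 0.1 px of where they started and the bar within about 0.4 px, so the timer was not pushed out of place. All three keys looked up, the other objects looked unmoved, and the hand was clear at about 0.18 m.

**What the checks could not show:**
- **Counting:** the display digits are too faint in the images to read, so I could not confirm that it was cleared or is counting. That the keys went fully down rests on the travel and force readings.
- **Pressed together:** I judged this from the level tool, the balanced wrist moment and one picture taken during the hold. I had no reading for each key.
- **Key height:** measuring from the two camera views gave 33 mm against the stated 40 mm, probably because the dark key sides biased it. Contact with the keys agreed with about 40 mm, so I went by that.

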